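# Snap the lunch box lid shut all round

### The arm

A 6-joint arm with a two-finger parallel gripper is mounted at the origin on a cart in front of the work surface, level with it; the furniture and walls round the work are solid. World frame = base frame: x ahead of the robot, y to its left, z up, the work surface at z = 0. Lengths are in mm, angles in rad, forces in N, time in s.
With the tool pointing down it reaches from about 350 to 975 mm from the base axis. Payload 7.1 kg.
Tool frame: the origin (TCP) lies midway between the tips of the shut fingers; the grasp point (between the pads) lies 19 mm behind it (ctrl.grasp_offset is the distance from the TCP to the grasp point, in mm); z points along the fingers, y is the line along which they close (so a half turn about z gives the same grasp; the last joint's range is limited). The gripper opens to 88 mm and grips with 3 to 60 N. Pads are 20 mm wide; open, the fingers measure 115 mm over their backs; the gripper's body (75 mm by 178 mm) begins 61 mm behind the grasp point.
Start: joints at [1.326, 0.423, 1.63, -0, 1.089, -0.019], TCP at [139.898, 609.125, 222.675] pointing down, gripper open.
Joint ranges: [-3, 3], [-0.9, 2.11], [0.09, 2.58], [-1.31, 4.45], [0.11, 2.69], [-2.54, 2.54]. Speed limits (rad/s): [2.39, 2.39, 3.01, 3.14, 3.14, 3.14].

### API

Orientations are given as a rotation vector (axis times angle).
In Python, from workcell import ctrl gives the robot as it stands. The module is installed in compiled form; this text tells all that it offers.
- The arm moves only by the tool servo_tool, never from a script. Its argument "rows" is a list of rows, each a list of 7 numbers: the turn, a rotation vector about the tool's x, y, z as a fraction of full scale, then the shift along the tool's x, y, z as a fraction of full scale, then the finger opening in mm, from 0 to 87.8. A call has 1 to 10 rows; each row is the pose to reach, as a shift and turn from the pose commanded when the call began, along the tool's axes at that moment; what a row does not reach only later rows make up. Full scale, the value 1, is 20 cm for a shift and 1.5 rad for a turn. A row lasts 1/8 s, in which the tool goes at most 62.5 mm and 10.7 degrees, less where a joint would pass 70% of its speed; a pose out of reach is approached as far as the arm can. A call with a number of a shift or a turn outside -1 to 1 is refused whole. A call with a gripper value outside its range is refused whole. The fingers move at their own pace and stop on an object; the grip force is fixed at half the most. Time passes only in rows, so rows that repeat a pose let the fingers close. It gives the time, the measured TCP pose, the force, the opening and the grip force at its end, in the units of the state.
- ctrl.get_obs(): the state, without advancing time (a new reading comes with each control period).
- ctrl.get_image(name): name is "scene" or "top"; returns (picture, depth): 420x560x3 uint8, red, green, blue; 420x560 float32, mm along the optical axis (not along the pixel's ray), 0 where there is no reading.
- ctrl.camera_info(name): a dict with "intrinsics" (3x3 intrinsics, pixels), "k1" (the pictures are not rectified: a ray, as slopes to the right and down, at radius r is drawn at 1 + k1 r^2 times it, then the intrinsics apply), "R" (3x3) and "t" (3): a world point X has camera coordinates R X + t. Camera axes: x right, y down, z forward; pixel columns grow to the right and rows downward; lengths in mm; the calibration is good to about 2 mm. A picture is of the moment at which its call begins. camera_info takes no time and is no camera call.
- ctrl.close_job(): hands the job in; it is judged then, once.
The state is a dict: "t": time; "qpos": joint angles; "qvel": joint speeds; "joint_torque": joint torques, N m; "ee_pos": TCP position; "orientation": TCP orientation; "ft_force": force on the tool from outside, world axes, zero at the start; "moment": the same for the moment, N m; "width": finger opening in mm; "grasp_force": force on a finger pad.
Only numpy, scipy, OpenCV 4.12 (cv2) and the standard library are available. Lean on these libraries where they do the work, as an engineer would, in place of code of your own. Each camera call takes 0.05 s, during which the arm holds its last target. There are 200 camera calls.

### The job

The lid of the lunch box on the desk mat is on, but its rim has not been clipped down: press down the rim strip on each of its four sides with the fingertips until every one clicks shut and stays down. Only press: do not pick up, tip or shove the box, and leave the binder clip, the eraser and the tea light beside it where they are.

Things in the scene. Friction and masses are not known exactly. Their poses are not given: they have to be found in the camera images.
- lid_centre (a point): centre of the upper face of the flat middle panel (72 x 112 mm) of the lunch box's grey lid, 56 mm above the mat; the panel is already seated. Axes as for lunch_box. Round the panel run four rim strips, one a side, 26 mm wide, 4 mm thick, that flex about their inner edges, 57 mm above the mat. A shut strip is level, its upper face 60 mm above the mat, 4 mm above the panel
- lunch_box: white plastic box, 108 x 148 mm, 0.7 to 1 kg with its contents, standing loose on the mat, with a grey lid 124 x 164 mm overall. Origin at the centre of its underside; x across its short side, pointing away from the robot give or take 26 degrees, y along its long side, z up
- press_front (a point): pressing spot of the rim strip on the long side that faces the robot (box -x side): on its upper face, half-way along its length (164 mm), 18 mm out from the flexing edge, 8 mm in from the outer edge; three small ribs 26 mm long mark it. Moves with the strip: about 67 mm above the mat while loose, 60 mm when shut
- rim_front (a joint): angle of the rim strip on the long side that faces the robot (box -x side), rad: 0 = loose, sloping up outward 23 degrees (as it starts); 0.40 = shut, level. Pressed on its spot it resists at first with about 8 N, then less, gives way half-way (0.20) and clicks to 0.40 by itself and stays; let go before half-way it springs back to 0
- press_back (a point): pressing spot of the rim strip on the long side away from the robot (box +x side): on its upper face, half-way along its length (164 mm), 18 mm out from the flexing edge, 8 mm in from the outer edge; three small ribs 26 mm long mark it. Moves with the strip: about 67 mm above the mat while loose, 60 mm when shut
- rim_back (a joint): angle of the rim strip on the long side away from the robot (box +x side), rad: 0 = loose, sloping up outward 23 degrees (as it starts); 0.40 = shut, level. Pressed on its spot it resists at first with about 8 N, then less, gives way half-way (0.20) and clicks to 0.40 by itself and stays; let go before half-way it springs back to 0
- press_left (a point): pressing spot of the rim strip on the short side on the robot's left (box +y side): on its upper face, half-way along its length (69 mm), 18 mm out from the flexing edge, 8 mm in from the outer edge; three small ribs 26 mm long mark it. Moves with the strip: about 67 mm above the mat while loose, 60 mm when shut
- rim_left (a joint): angle of the rim strip on the short side on the robot's left (box +y side), rad: 0 = loose, sloping up outward 23 degrees (as it starts); 0.40 = shut, level. Pressed on its spot it resists at first with about 8 N, then less, gives way half-way (0.20) and clicks to 0.40 by itself and stays; let go before half-way it springs back to 0
- press_right (a point): pressing spot of the rim strip on the short side on the robot's right (box -y side): on its upper face, half-way along its length (69 mm), 18 mm out from the flexing edge, 8 mm in from the outer edge; three small ribs 26 mm long mark it. Moves with the strip: about 67 mm above the mat while loose, 60 mm when shut
- rim_right (a joint): angle of the rim strip on the short side on the robot's right (box -y side), rad: 0 = loose, sloping up outward 23 degrees (as it starts); 0.40 = shut, level. Pressed on its spot it resists at first with about 8 N, then less, gives way half-way (0.20) and clicks to 0.40 by itself and stays; let go before half-way it springs back to 0
- binder_clip: black binder clip, 32 x 18 x 35 mm, standing loose on the mat to the left of the box; origin under its centre. Bystander
- eraser: white and blue eraser, 22 x 56 x 13 mm, lying loose on the mat to the right of the box; origin under its centre. Bystander
- tea_light: tea light, a low round cup 38 mm across and 15 mm high, standing loose on the mat between box and robot; origin under its centre. Bystander

How it is judged:
By the outcome, as a careful person would: the job done as asked, in the order asked, and still so for the second after the job is handed in, with the robot touching nothing.
It also fails if it takes over 38 s, if anything falls off the work surface, if the arm or the gripper's body presses on something with over 40 N, if the wrist force passes 120 N, or if a joint passes its speed limit or range.

## Working session

There is one attempt and no reset: what is moved stays moved. The work goes in short steps, Python scripts to look and compute and a tool call to move; the robot and the scene stay as the last step left them, time stands still between calls to the robot, and variables do not carry over. Pictures are saved under pics/ and viewed, at most 10 in all, crops included, and the job is handed in when it is done.

Besides the shell and the picture viewer there is one more tool, called by a JSON object that holds its "name" and its "arguments". servo_tool: Moves the arm, as the interface text tells. Its arguments: {"type":"object","properties":{"rows":{"type":"array","items":{"type":"array","items":{"type":"number"}}}},"required":["rows"]}

```bash
mkdir -p pics; cat > h.py <<'E'
import numpy as np, cv2
from workcell import ctrl
def pts(name, save=None):
    im,d=ctrl.get_image(name); c=ctrl.camera_info(name)
    K=np.array(c["intrinsics"]);R=np.array(c["R"]);t=np.array(c["t"])
    h,w=d.shape; u,v=np.meshgrid(np.arange(w),np.arange(h))
    uv=np.stack([u,v],-1).reshape(-1,1,2).astype(np.float64)
    n=cv2.undistortPoints(uv,K,np.array([c["k1"],0,0,0,0.])).reshape(h,w,2)
    P=np.dstack([n*d[...,None],d]); W=(P-t)@R
    W[d==0]=np.nan
    if save: cv2.imwrite(save,im[...,::-1])
    return im,d,W
E
python3 - <<'E'
from h import *
im,d,W=pts("top","pics/top1.png"); np.save("W1.npy",W); np.save("im1.npy",im)
im,d,W=pts("scene","pics/sc1.png")
o=ctrl.get_obs();print(o)
E
```

```text
{'t': 0.1, 'qpos': array([ 1.32597420e+00,  4.23737995e-01,  1.63059493e+00,  1.69987573e-05,
        1.08859861e+00, -1.90042174e-02]), 'qvel': array([ 0.00073434, -0.00126497, -0.00310622, -0.00165102, -0.00175993,
        0.00165621]), 'joint_torque': array([ 1.87195797e-04, -5.45617425e+01, -2.74323893e+01,  6.45760400e-02,
        1.88656838e-02, -4.99445639e-05]), 'ee_pos': array([139.79332615, 608.66047148, 222.00325499]), 'orientation': array([-3.53951473e-01, -3.12139683e+00,  2.08160674e-03]), 'ft_force': array([-0.0761897 ,  0.68772672,  0.73995147]), 'moment': array([ 0.01512032,  0.0071518 , -0.02073054]), 'grasp_force': 0.0, 'width': 87.72012012347594}
```

View pics/top1.png

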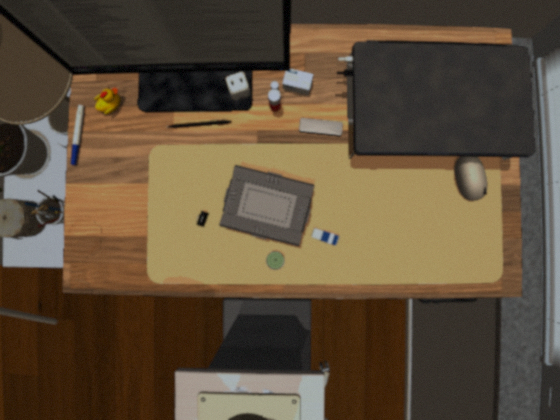

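View pics/sc1.png

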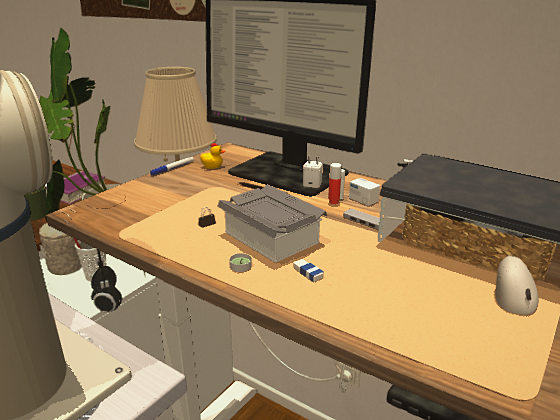

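The top view shows the lid at about (267,205), with the clip at (203,218), the eraser at (325,237) and the tea light at (275,260). Next I'll fit the lid pose from the depth.

```bash
python3 - <<'E'
from h import *
W=np.load("W1.npy")
print("mat z",np.nanmedian(W[245:275,180:240,2]))
sub=np.zeros(W.shape[:2],bool); sub[155:255,210:325]=1
m=sub&(W[...,2]>40)&(W[...,2]<90)
P=W[m]; print(len(P),np.percentile(P[:,2],[2,25,50,75,98]))
r=cv2.minAreaRect(P[:,:2].astype(np.float32)); print(r, cv2.boxPoints(r))
c=np.array(r[0])
b=cv2.boxPoints(r)
e=[b[1]-b[0],b[2]-b[1]]; l=max(e,key=np.linalg.norm); l=l/np.linalg.norm(l); l=l*np.sign(l[1])
x=np.array([l[1],-l[0]]); print("yaw deg",np.degrees(np.arctan2(x[1],x[0])))
def prof(c,l,x):
    q=P[:,:2]-c; a=q@x; bb=q@l
    for n,s in (("back",(a>50)),("front",a<-50),("left",bb>70),("right",bb<-70),("mid",(abs(a)<30)&(abs(bb)<50))):
        print(n,s.sum(),np.round(P[s].mean(0),1),np.round(np.percentile(P[s,2],[5,50,95]),1))
prof(c,l,x)
for n,v in (("front",-54*x),("back",54*x),("left",74*l),("right",-74*l)): print(n,np.round(c+v,1))
for n,(u,v) in dict(clip=(203,218),eraser=(325,237),tea=(275,260)).items(): print(n,np.round(W[v,u],1))
im=np.load("im1.npy")[150:260,210:320]; cv2.imwrite("pics/c1.png",cv2.resize(im[...,::-1],None,fx=5,fy=5,interpolation=cv2.INTER_CUBIC))
E
```

```text
mat z -0.2221956132627328
5388 [53.34175265 56.47161345 61.29938919 65.54959091 70.09633671]
((501.862548828125, -39.7725830078125), (172.60693359375, 132.8085479736328), 76.22908020019531) [[ 416.82333  -107.78837 ]
 [ 545.81433  -139.40219 ]
 [ 586.90173    28.243202]
 [ 457.91077    59.857025]]
yaw deg -13.770905
back 563 [557.  -53.4  66.3] [59.5 67.  70.4]
front 587 [446.3 -27.1  66.1] [58.9 66.9 70.2]
left 413 [519.8  34.6  65.4] [59.1 66.3 69.8]
right 432 [ 483.2 -114.3   65.2] [58.3 66.1 69.9]
mid 1500 [501.9 -39.7  55.7] [53.3 55.7 58.2]
front [449.4 -26.9]
back [554.3 -52.6]
left [519.5  32.1]
right [ 484.2 -111.6]
clip [476.5  96.2  16. ]
eraser [ 438.6 -159.2   13.3]
tea [389.9 -55.4   9. ]
```

View pics/c1.png

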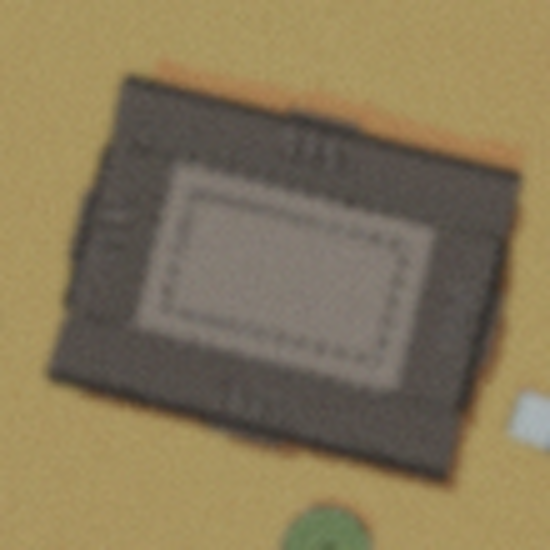

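Lid pose: centre (502, -40), yaw -13.8°, panel at 55.7 mm and rim at 67 mm, all matching the given sizes. The tool's y axis already lies along the box's y axis. I'll close the fingers and travel at height toward the left strip.

{"name": "servo_tool", "arguments": {"rows": [[0,0,0,-0.83,-0.79,0,0],[0,0,0,-0.83,-0.79,0,0],[0,0,0,-0.83,-0.79,0,0],[0,0,0,-0.83,-0.79,0,0],[0,0,0,-0.83,-0.79,0,0],[0,0,0,-0.83,-0.79,0,0]]}}

```text
t: 0.85
ee_pos: [266.3, 418.3, 222.7]
orientation: [-0.355, -3.121, -0.001]
ft_force: [-0.2, -0.0, -0.4]
width: 31.0
grasp_force: 0.0
```

{"name": "servo_tool", "arguments": {"rows": [[0,0,0,-0.83,-0.79,0,0],[0,0,0,-0.83,-0.79,0,0],[0,0,0,-0.83,-0.79,0,0],[0,0,0,-0.83,-0.79,0,0],[0,0,0,-0.83,-0.79,0,0],[0,0,0,-0.83,-0.79,0,0]]}}

```text
t: 1.6
ee_pos: [392.5, 227.8, 222.6]
orientation: [-0.353, -3.121, -0.0]
ft_force: [-0.4, -0.4, -0.3]
width: 0.8
grasp_force: 0.0
```

{"name": "servo_tool", "arguments": {"rows": [[0,0,0,-0.83,-0.79,0,0],[0,0,0,-0.83,-0.79,0,0],[0,0,0,-0.83,-0.79,0,0],[0,0,0,-0.83,-0.79,0,0],[0,0,0,-0.83,-0.79,0.4,0],[0,0,0,-0.83,-0.79,0.55,0],[0,0,0,-0.83,-0.79,0.55,0],[0,0,0,-0.83,-0.79,0.55,0]]}}

```text
t: 2.6
ee_pos: [520.1, 36.9, 113.9]
orientation: [0.351, 3.121, 0.0]
ft_force: [0.6, 0.8, -0.1]
width: 0.3
grasp_force: 0.0
```

```bash
cat >> h.py <<'E'
from scipy.spatial.transform import Rotation as Ro
SP=dict(front=(449.4,-26.9),back=(554.3,-52.6),left=(519.5,32.1),right=(484.2,-111.6))
def go():
    o=ctrl.get_obs(); R=Ro.from_rotvec(o["orientation"]).as_matrix()
    print(round(o["t"],2),o["ee_pos"].round(1),o["ft_force"].round(1),round(o["width"],1),"yaxis",R[:,1].round(3),"z",R[:,2].round(3))
    for n,s in SP.items(): print(n,((np.array([*s,75])-o["ee_pos"])@R/200).round(3))
E
python3 -c "
from h import *
go(); im,d,W=pts('scene','pics/s2.png')"
```

```text
2.6 [520.1  36.9 113.9] [ 0.6  0.8 -0.1] 0.3 yaxis [0.222 0.975 0.   ] z [ 0.001  0.    -1.   ]
front [ 0.274 -0.39   0.194]
back [-0.266 -0.398  0.195]
left [-0.002 -0.024  0.195]
right [ 0.01  -0.764  0.194]
```

View pics/s2.png

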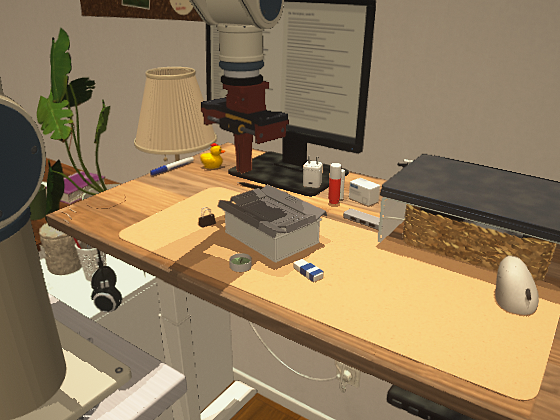

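The scene view shows the closed fingertips over the left strip at about (245,165), nothing touched. Now I'll press it in small steps.

{"name": "servo_tool", "arguments": {"rows": [[0,0,0,0,-0.025,0.19,0],[0,0,0,0,-0.025,0.21,0],[0,0,0,0,-0.025,0.22,0],[0,0,0,0,-0.025,0.23,0],[0,0,0,0,-0.025,0.24,0],[0,0,0,0,-0.025,0.25,0],[0,0,0,0,-0.025,0.26,0],[0,0,0,0,-0.025,0.265,0],[0,0,0,0,-0.025,0.268,0],[0,0,0,0,-0.025,0.268,0]]}}

```text
t: 3.9
ee_pos: [518.2, 30.8, 60.1]
orientation: [0.354, 3.121, 0.0]
ft_force: [-3.2, -0.5, 13.8]
width: 0.6
grasp_force: 7.3
```

{"name": "servo_tool", "arguments": {"rows": [[0,0,0,0,0,-0.05,0],[0,0,0,0,0,-0.2,0],[0,0,0,0,-0.1,-0.3,0],[0,0,0,0,-0.1,-0.3,0]]}}

```text
t: 4.4
ee_pos: [514.3, 10.7, 120.4]
orientation: [0.356, 3.119, 0.0]
ft_force: [-0.3, 0.1, -0.2]
width: 0.3
grasp_force: 0.0
```

```bash
cat >> h.py <<'E'
def strips():
    im,d,W=pts('top'); c=np.array([501.9,-39.7]); x=np.array([.971,-.238]); l=np.array([.238,.971])
    sub=np.zeros(W.shape[:2],bool); sub[155:255,210:325]=1
    m=sub&(W[...,2]>40)&(W[...,2]<80); P=W[m]; q=P[:,:2]-c;a=q@x;b=q@l
    r=cv2.minAreaRect(P[:,:2].astype(np.float32)); print(r)
    for n,s in (("back",(a>48)&(a<60)&(abs(b)<60)),("front",(a<-48)&(a>-60)&(abs(b)<60)),("left",(b>68)&(b<80)&(abs(a)<28)),("right",(b<-68)&(b>-80)&(abs(a)<28))):
        print(n,s.sum(),np.round(P[s,2].mean(),1) if s.any() else None)
E
python3 -c "
from h import *
go(); strips()"
```

```text
4.4 [514.3  10.7 120.4] [-0.3  0.1 -0.2] 0.3 yaxis [0.225 0.974 0.001] z [ 0.003 -0.    -1.   ]
front [ 0.275 -0.256  0.226]
back [-0.265 -0.263  0.228]
left [-0.001  0.11   0.227]
right [ 0.01  -0.63   0.227]
((501.4874572753906, -42.91169738769531), (166.75926208496094, 132.6473846435547), 74.30889892578125)
back 223 67.5
front 204 67.5
left 0 None
right 173 67.5
```

{"name": "servo_tool", "arguments": {"rows": [[0,0,0,0.01,-0.63,0,0],[0,0,0,0.01,-0.63,0,0],[0,0,0,0.01,-0.63,0.1,0],[0,0,0,0.01,-0.63,0.15,0],[0,0,0,0.01,-0.63,0.15,0]]}}

```text
t: 5.08
ee_pos: [482.7, -110.1, 87.9]
orientation: [-0.352, -3.119, -0.001]
ft_force: [-0.2, -0.2, -0.0]
width: 0.7
grasp_force: 0.0
```

```bash
python3 -c "
from h import *
go(); strips()"
```

```text
5.08 [ 482.7 -110.1   87.9] [-0.2 -0.2 -0. ] 0.7 yaxis [0.223 0.975 0.   ] z [-0.003  0.001 -1.   ]
front [0.255 0.369 0.065]
back [-0.285  0.36   0.064]
left [-0.021  0.734  0.064]
right [-0.009 -0.005  0.064]
((502.3310241699219, -38.06163024902344), (167.00796508789062, 127.55460357666016), 76.00201416015625)
back 147 67.3
front 211 67.8
left 164 59.6
right 0 None
```

The left strip is shut (59.6 mm, was about 66). Now pressing the right one.

{"name": "servo_tool", "arguments": {"rows": [[0,0,0,-0.005,-0.008,0.06,0],[0,0,0,-0.005,-0.008,0.08,0],[0,0,0,-0.005,-0.008,0.09,0],[0,0,0,-0.005,-0.008,0.1,0],[0,0,0,-0.005,-0.008,0.11,0],[0,0,0,-0.005,-0.008,0.12,0],[0,0,0,-0.005,-0.008,0.13,0],[0,0,0,-0.005,-0.008,0.136,0],[0,0,0,-0.005,-0.008,0.138,0],[0,0,0,-0.005,-0.008,0.138,0]]}}

```text
t: 6.38
ee_pos: [483.9, -112.8, 61.4]
orientation: [-0.354, -3.121, -0.0]
ft_force: [0.1, 0.3, -0.7]
width: 0.7
grasp_force: 0.0
```

{"name": "servo_tool", "arguments": {"rows": [[0,0,0,0,0,-0.05,0],[0,0,0,0,0,-0.2,0],[0,0,0,0.1,0.2,-0.2,0],[0,0,0,0.265,0.375,-0.2,0],[0,0,0,0.265,0.375,-0.1,0],[0,0,0,0.265,0.375,-0.1,0]]}}

```text
t: 7.12
ee_pos: [448.6, -27.5, 81.4]
orientation: [-0.352, -3.12, 0.0]
ft_force: [0.3, 0.1, -0.1]
width: 0.5
grasp_force: 0.0
```

```bash
python3 -c "
from h import *
go(); strips()"
```

```text
7.12 [448.6 -27.5  81.4] [ 0.3  0.1 -0.1] 0.5 yaxis [ 0.223  0.975 -0.   ] z [-0.001  0.    -1.   ]
front [-0.004  0.004  0.032]
back [-0.544 -0.005  0.031]
left [-0.279  0.369  0.032]
right [-0.268 -0.37   0.032]
((525.9583129882812, -46.69676208496094), (170.13845825195312, 82.74104309082031), 73.91165924072266)
back 372 67.2
front 0 None
left 102 59.9
right 143 59.8
```

The right strip is shut (59.8 mm). Now the front one.

{"name": "servo_tool", "arguments": {"rows": [[0,0,0,0,0,0.03,0],[0,0,0,0,0,0.045,0],[0,0,0,0,0,0.055,0],[0,0,0,0,0,0.065,0],[0,0,0,0,0,0.075,0],[0,0,0,0,0,0.085,0],[0,0,0,0,0,0.095,0],[0,0,0,0,0,0.102,0],[0,0,0,0,0,0.104,0],[0,0,0,0,0,0.104,0]]}}

```text
t: 8.43
ee_pos: [449.2, -27.9, 60.7]
orientation: [0.354, 3.121, 0.0]
ft_force: [0.0, 0.9, -0.1]
width: 0.3
grasp_force: 0.0
```

{"name": "servo_tool", "arguments": {"rows": [[0,0,0,0,0,-0.05,0],[0,0,0,0,0,-0.2,0],[0,0,0,-0.3,0,-0.2,0],[0,0,0,-0.544,-0.004,-0.2,0],[0,0,0,-0.544,-0.004,-0.1,0],[0,0,0,-0.544,-0.004,-0.1,0]]}}

```text
t: 9.18
ee_pos: [554.0, -53.0, 80.1]
orientation: [-0.354, -3.119, -0.0]
ft_force: [-1.2, -0.7, 0.3]
width: 0.9
grasp_force: 0.0
```

```bash
python3 -c "
from h import *
go(); strips()"
```

```text
9.18 [554.  -53.   80.1] [-1.2 -0.7  0.3] 0.9 yaxis [ 0.224  0.975 -0.   ] z [-0.003  0.    -1.   ]
front [0.539 0.01  0.027]
back [-0.001  0.002  0.025]
left [0.264 0.376 0.026]
right [ 0.275 -0.364  0.026]
((546.4953002929688, 11.328094482421875), (42.43767166137695, 4.928764343261719), 84.65447998046875)
back 0 None
front 0 None
left 4 60.7
right 0 None
```

{"name": "servo_tool", "arguments": {"rows": [[0,0,0,0,0,0.03,0],[0,0,0,0,0,0.04,0],[0,0,0,0,0,0.05,0],[0,0,0,0,0,0.06,0],[0,0,0,0,0,0.07,0],[0,0,0,0,0,0.08,0],[0,0,0,0,0,0.09,0],[0,0,0,0,0,0.096,0],[0,0,0,0,0,0.099,0],[0,0,0,0,0,0.099,0]]}}

```text
t: 10.48
ee_pos: [554.8, -53.0, 60.7]
orientation: [-0.354, -3.121, -0.0]
ft_force: [1.0, -1.0, 0.3]
width: 0.7
grasp_force: 0.0
```

{"name": "servo_tool", "arguments": {"rows": [[0,0,0,0,0,-0.05,0],[0,0,0,0,0,-0.2,0],[0,0,0,0,0,-0.6,0],[0,0,0,0,0.5,-0.7,0],[0,0,0,0,1,-0.7,0],[0,0,0,0,1,-0.7,0],[0,0,0,0,1,-0.7,0],[0,0,0,0,1,-0.7,0]]}}

```text
t: 11.48
ee_pos: [599.6, 142.5, 201.2]
orientation: [0.351, 3.122, -0.0]
ft_force: [0.9, -1.1, -0.8]
width: -0.0
grasp_force: 0.0
```

{"name": "servo_tool", "arguments": {"rows": [[0,0,0,0,0.8,0,0],[0,0,0,0,0.8,0,0],[0,0,0,0,0.8,0,0],[0,0,0,0,0.8,0,0],[0,0,0,0,0.8,0,0]]}}

```text
t: 12.1
ee_pos: [635.3, 295.5, 200.4]
orientation: [-0.356, -3.12, 0.002]
ft_force: [0.3, -0.4, 0.1]
width: 0.6
grasp_force: 0.0
```

```bash
python3 -c "
from h import *
go(); strips(); im,d,W=pts('scene','pics/s3.png')
im,d,W=pts('top')
for n,(u,v) in dict(clip=(203,218),eraser=(325,237),tea=(275,260)).items(): print(n,np.round(W[v,u],1))"
```

```text
12.1 [635.3 295.5 200.4] [ 0.3 -0.4  0.1] 0.6 yaxis [ 0.225  0.974 -0.002] z [-0.001 -0.001 -1.   ]
front [ 0.542 -1.779  0.63 ]
back [ 0.002 -1.786  0.63 ]
left [ 0.267 -1.413  0.629]
right [ 0.277 -2.152  0.63 ]
((501.8421325683594, -39.48418426513672), (170.41207885742188, 129.5353546142578), 76.69603729248047)
back 360 59.5
front 366 59.6
left 163 59.8
right 172 59.6
clip [476.5  96.1  16.5]
eraser [ 438.6 -159.3   11.9]
tea [389.7 -55.3   5.7]
```

View pics/s3.png

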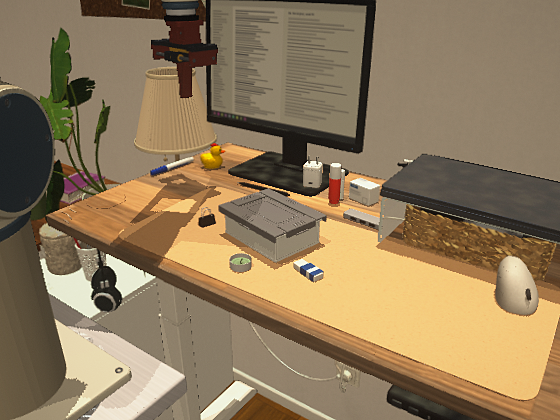

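The scene view shows the lid flat all round at about (272,210). All four strips read 59.5 to 59.8 mm, the box and the bystanders have not moved, and the arm is clear at (185,60).

```bash
python3 -c "
from workcell import ctrl
print(ctrl.close_job())"
```

```text
the job is handed in; nothing more can be done
None
```

All four rim strips are pressed shut and stayed down (59.5–59.8 mm in the last depth picture, 60 mm is shut), the box, binder clip, eraser and tea light have not moved, and the job was handed in at about 12 s.

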